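# Switch over from the covered warmer to the one in use

### The arm

A 7-joint arm with a two-finger parallel gripper is mounted at the origin on the work surface. World frame = base frame: x ahead of the robot, y to its left, z up, the work surface at z = 0. Lengths are in m, angles in degrees, forces in N, time in s.
With the tool pointing down it reaches from about 0.35 to 0.775 m from the base axis. Payload 3.1 kg.
Tool frame: the origin (TCP) lies on the centre line of the jaws, within the pads' length; the fingertips stand 17 mm ahead of it and the grasp point (between the pads) lies 2 mm behind it (robot.tip_reach is the distance from the TCP to the fingertips, in m); z points along the fingers, y is the direction in which the jaws open and shut (so a half turn about z gives the same grasp; the last joint's range is limited). The gripper opens to 85 mm and grips with 20 to 120 N. Pads are 22 mm wide; open, the fingers measure 114 mm over their backs; the gripper's body (76 mm by 85 mm) begins 54 mm behind the grasp point. The pads swing forward as they close: fully open they stand 13 mm farther back than shut.
Start: joints at [-2.389, 17.813, 0.802, 86.603, -0.252, 75.585, -1.558], TCP at [0.55, 0, 0.21] pointing down, gripper open.
Joint ranges: [-154.91, 154.91], [-16.99, 109.72], [-72.82, 74.43], [7.12, 147.25], [-82.49, 262.49], [11.32, 116.49], [-174.64, 174.64]. Speed limits (degrees/s): [159.86, 159.86, 180, 180, 180, 180, 180].

### API

Orientations are given as [roll, pitch, yaw] about the fixed x, y, z axes, in that order (R = Rz(yaw) Ry(pitch) Rx(roll)).
In Python, from station import robot, fingers, vision, workorder, recognise gives the robot as it stands. Calls block until the motion is done:
- robot.move_to(position, orientation): joint-space move of the TCP to a pose.
- robot.line_to(position, orientation=None, velocity=0.15, f_stop=None): straight line of the TCP; orientation=None keeps the orientation; velocity is the mean speed in m/s. With f_stop (N) it stops when the force on the tool has changed by that much, and returns True; else False.
- robot.move_j(angles): joint-space move.
- fingers.gripper_to(opening, force=None): opening from 0.0 (shut) to 1.0 (fully open); force is the grip in N (None keeps the last); returns when the fingers have stopped.
- robot.pause(seconds).
- robot.inverse_kinematics(position, orientation): joint angles nearest the present ones, or None.
- vision.grab_frame(name): name is "scene" or "side" or "wrist"; returns the picture (384x512x3 uint8, red, green, blue); there is no depth.
- vision.calibration(name): a dict with "mtx" (3x3 intrinsics, pixels), "extrinsics" (4x4, takes a point from world to camera coordinates); the wrist camera has in their place "T_tool_cam" (4x4, takes a point from camera to tool coordinates, whose origin is the TCP and whose axes are the flange's). Camera axes: x right, y up, looking along -z (the intrinsics and any distortion apply to the point x, -y, -z); pixel columns grow to the right and rows downward; lengths in m; the calibration is good to about 2 mm. A picture is of the moment at which its call begins: read the wrist's pose just before it. calibration takes no time and is no camera call.
A pose or a line that the arm cannot do raises robot.PlanningError and nothing moves.
- workorder.close_job(): hands the job in, once; it reports no verdict.
Trained networks look in the newest picture that a camera, given by its name, has taken for a name from the list of things; names that differ only in an ending like _2 or _b are one class to them, and where a whole thing is asked for, a point or a joint stands for the part that bears it (a point fixed in the world has none). Each returns a list of dicts, best first, with "p" (0 to 1); they miss things now and then, are a little off and sometimes report something else, mostly with a low value. They report only what shows in the picture. A call takes as long as a camera call.
- recognise(label, camera): "rect" ([centre column, centre row, width, height] in pixels, round what is visible of it).
Readings, each from a call of its own:
- robot.current_time_s(): time.
- robot.current_joint_positions(): joint angles.
- robot.current_dq(): joint speeds.
- robot.current_joint_torque(): joint torques, N m.
- robot.current_tool_pos(): TCP position.
- robot.current_eef_rot(): TCP orientation.
- robot.current_contact_force(): force on the tool from outside, world axes, zero at the start.
- robot.current_torque(): the same for the moment, N m.
- robot.current_finger_gap(): opening from 0.0 (shut) to 1.0 (fully open).
Only numpy, scipy, OpenCV 4.12 (cv2) and the standard library are available. Lean on these libraries where they do the work, as an engineer would, in place of code of your own. Each camera call takes 0.05 s, during which the arm holds its last target. There are 200 camera calls.

### The job

The wrong warmer is switched on. Pushing with the fingertips only, first flip the toggle lever of the warmer that is covered with a lid to off (lever leaning to the front, away from its well), then flip the lever of the open warmer with the basket of bread rolls to on (lever leaning towards its well), each past centre so that it snaps over and stays; the two must never be on together. Pick nothing up, and leave the lid, the basket and the other things where they are.

Things in the scene. Friction and masses are not known exactly. Their poses are not given: they have to be found in the camera images.
- warmer_covered: steel countertop warmer, 360 (x) x 240 (y) x 150 mm, fixed; origin: centre of underside; -x is its front, towards the robot. Front 110 mm of the top: flat deck, height 150, lever at x = -125 mm, y = 0 on a 5 mm thick 70 x 46 black plate; behind it the well, 238 x 216, rim height 150. Twin of the other; either may be the left one. This one is closed with a flat steel lid and its lever starts on
- warmer_open: steel countertop warmer, 360 (x) x 240 (y) x 150 mm, fixed; origin: centre of underside; -x is its front, towards the robot. Front 110 mm of the top: flat deck, height 150, lever at x = -125 mm, y = 0 on a 5 mm thick 70 x 46 black plate; behind it the well, 238 x 216, rim height 150. Twin of the other; either may be the left one. This one is open, holds the wire basket of bread rolls, and its lever starts off
- lever_covered (a joint): toggle lever on the covered warmer's deck: 0 = off, leaning 0.5 rad from upright to the warmer's front (-x); 0.5 = upright; 1.0 = on, leaning 0.5 rad to the well (+x). Starts on. An over-centre spring drives it to the stop it leans to (0.25 N m at a stop, about 4 N at the knob; none upright)
- lever_covered_tip (a point): centre of the black ball knob (22 mm diameter) at the end of that lever; moves with the lever. The lever is a 10 mm round steel bar, knob centre 75 mm from the pivot
- lever_covered_pivot (a point): hinge centre of that lever, on the middle line of the front deck, 10 mm above the deck; hinge axis along the warmer's y. Fixed to the warmer, axes as the warmer's
- lever_open (a joint): toggle lever on the open warmer's deck: 0 = off, leaning 0.5 rad from upright to the warmer's front (-x); 0.5 = upright; 1.0 = on, leaning 0.5 rad to the well (+x). Starts off. An over-centre spring drives it to the stop it leans to (0.25 N m at a stop, about 4 N at the knob; none upright)
- lever_open_tip (a point): centre of the black ball knob (22 mm diameter) at the end of that lever; moves with the lever. The lever is a 10 mm round steel bar, knob centre 75 mm from the pivot
- lever_open_pivot (a point): hinge centre of that lever, on the middle line of the front deck, 10 mm above the deck; hinge axis along the warmer's y. Fixed to the warmer, axes as the warmer's
- lid: loose flat steel lid, 246 by 236 mm, 4 mm thick, on the covered warmer's rim, with an arched black handle across its middle reaching 53 mm above the rim; origin at the centre of the sheet's underside, level with the rim
- basket: loose wire basket of bread rolls, 190 by 180 by 95 mm, standing in the open warmer's well on its floor (60 mm above the table); rolls heaped to 20 mm above the deck, a black loop handle at its far (+x) end reaching 65 mm above the deck; origin at the centre of its underside
- shaker: loose aluminium shaker, 38 mm diameter, 54 mm high, standing on the open warmer's deck beside the lever (about 85 mm to its +y side); origin at the centre of its foot
- timer: loose white round kitchen timer, 44 mm diameter, 28 mm high, standing on the covered warmer's deck beside the lever (about 85 mm to its -y side); origin at the centre of its foot
- tongs: loose steel tongs, 255 mm long, 50 mm wide, 15 mm high, lying on the table in front of the warmers; origin at the middle
- pan: loose open steel pan, 176 by 108 by 65 mm, on the table to the right of the warmers; origin at the centre of its underside
- jar: loose glass jar with steel cap, 70 mm diameter, 100 mm high, on the table in front of the left warmer; origin at the centre of its foot
- cup: loose steel cup, 84 mm diameter, 85 mm high, on the table to the left of the warmers; origin at the centre of its foot
- spoon: loose steel serving spoon, 240 mm long, lying on the table in front of the warmers; origin near its middle

How it is judged:
By the outcome, as a careful person would: the job done as asked, in the order asked, and still so for the second after the job is handed in, with the robot touching nothing.
It also fails if it takes over 51 s, if anything falls off the work surface, if the arm or the gripper's body presses on something with over 40 N, if the wrist force passes 120 N, or if a joint passes its speed limit or range.

## Working session

There is one attempt and no reset: what is moved stays moved. The work goes in short steps, each a Python script; the robot and the scene stay as the last script left them, time stands still between calls to the robot, and variables do not carry over. Pictures are saved under pics/ and viewed, about 8 in all and at most 12, crops included, and the job is handed in when it is done.

```bash
mkdir -p pics
python3 - <<'E'
from station import robot, fingers, vision, workorder, recognise
import cv2,numpy as np
ims=[]
for c in("scene","side"):
    im=vision.grab_frame(c);cv2.imwrite(f'pics/{c}1.png',im[:,:,::-1])
    k=vision.calibration(c);print(c,np.round(k["mtx"],1).tolist(),np.round(k["extrinsics"],3).tolist(),[x for x in k if x not in("mtx","extrinsics")])
    for l in("lever_covered_tip","lever_open_tip","lever_covered","lever_open","warmer_covered","warmer_open","lid","basket","shaker","timer"):
        print(l,[(np.round(r["rect"]).tolist(),round(r["p"],2)) for r in recognise(l,c)[:3]])
print(robot.current_time_s())
E
```

```text
scene [[377.9, 0.0, 262.3], [0.0, 377.9, 182.7], [0.0, 0.0, 1.0]] [[-0.121, 0.993, -0.016, 0.094], [-0.67, -0.07, 0.739, 0.265], [0.733, 0.1, 0.673, -1.644], [0.0, 0.0, 0.0, 1.0]] []
lever_covered_tip [([342.0, 178.0, 6.0, 6.0], 0.43), ([217.0, 173.0, 7.0, 24.0], 0.18)]
lever_open_tip []
lever_covered [([342.0, 179.0, 8.0, 13.0], 0.65)]
lever_open []
warmer_covered [([340.0, 242.0, 109.0, 136.0], 0.69), ([341.0, 179.0, 4.0, 14.0], 0.45)]
warmer_open [([193.0, 237.0, 132.0, 153.0], 0.76), ([412.0, 199.0, 30.0, 32.0], 0.69)]
lid [([345.0, 239.0, 101.0, 79.0], 0.6)]
basket [([187.0, 242.0, 94.0, 84.0], 0.55)]
shaker [([242.0, 190.0, 11.0, 13.0], 0.57)]
timer [([310.0, 188.0, 17.0, 13.0], 0.63), ([342.0, 242.0, 109.0, 137.0], 0.56), ([341.0, 178.0, 9.0, 13.0], 0.3)]
side [[417.0, 0.0, 258.4], [0.0, 417.0, 186.9], [0.0, 0.0, 1.0]] [[0.828, -0.56, 0.007, -0.495], [0.372, 0.56, 0.74, -0.357], [-0.419, -0.611, 0.672, -1.094], [0.0, 0.0, 0.0, 1.0]] []
lever_covered_tip [([222.0, 148.0, 9.0, 26.0], 0.5)]
lever_open_tip [([289.0, 216.0, 12.0, 20.0], 0.67)]
lever_covered [([336.0, 353.0, 92.0, 62.0], 0.58), ([221.0, 148.0, 14.0, 24.0], 0.42)]
lever_open [([290.0, 215.0, 15.0, 19.0], 0.4)]
warmer_covered [([249.0, 179.0, 126.0, 82.0], 0.69)]
warmer_open [([336.0, 232.0, 154.0, 127.0], 0.76)]
lid [([261.0, 148.0, 93.0, 55.0], 0.85), ([223.0, 147.0, 8.0, 16.0], 0.43)]
basket [([351.0, 208.0, 90.0, 66.0], 0.9)]
shaker []
timer [([250.0, 178.0, 128.0, 84.0], 0.36)]
1.1
```

View pics/scene1.png

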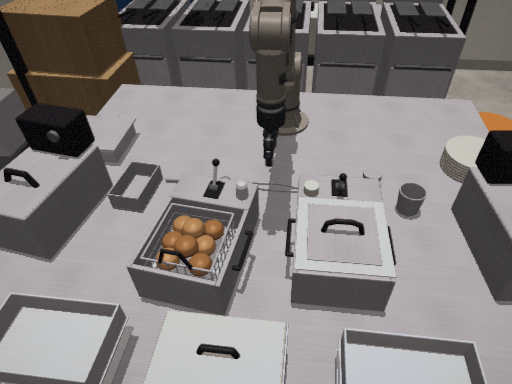

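View pics/side1.png

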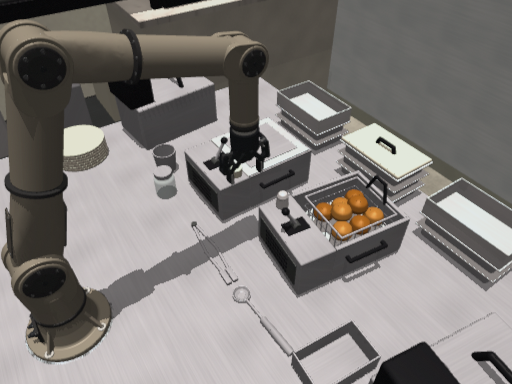

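Scene: open warmer (image left, robot's right) has its knob at about (216,162). The covered one has its knob at about (343,177), partly hidden from the side camera by the gripper. I'll zoom in to get corners and knobs.

Run:
```python
import cv2
im=cv2.imread('pics/scene1.png')[150:310,135:395]
cv2.imwrite('pics/zoom.png',cv2.resize(im,None,fx=3,fy=3,interpolation=cv2.INTER_CUBIC))
```

```text
(no output)
```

View pics/zoom.png

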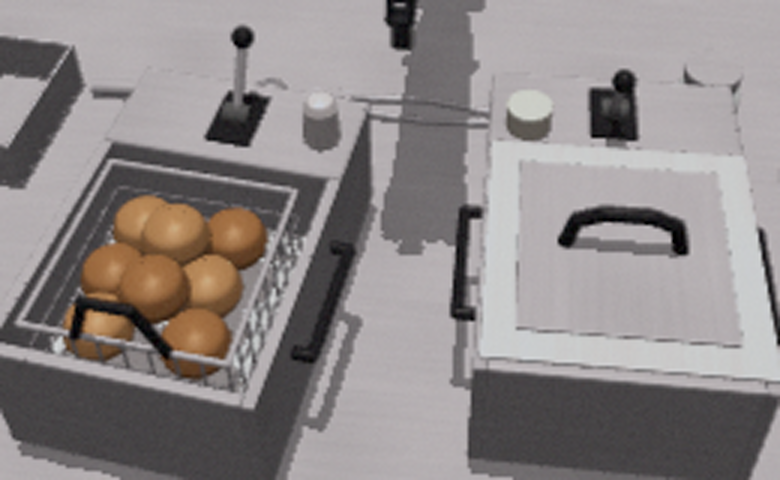

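Open warmer's deck corners in the zoom: (145,67), (371,100), (245,405), knob (242,38). Covered: (493,75), (737,88), back edge about (470,362)–(780,385), knob (624,81). I'll fit a pose to each.

```bash
cat > fit.py <<'E'
from station import vision
import numpy as np
from scipy.optimize import least_squares
k=vision.calibration("scene");M=np.array(k["mtx"]);E=np.array(k["extrinsics"])
def proj(P,M=M,E=E):
    c=P@E[:3,:3].T+E[:3,3];c=c*[1,-1,-1];q=c@M.T;return q[:,:2]/q[:,2:]
s=np.sin(.5)*.075;h=.16+np.cos(.5)*.075
def fit(sign,c,px,x0):
    L=np.array([[-.18,-.12,.15],[-.18,.12,.15],[.18,-.12,.15],[.18,.12,.15],[-.125,0,.155],[-.125+sign*s,0,h]])
    px=np.array(px)/3+[135,150]
    def W(p,L=L):
        a=p[2];R=np.array([[np.cos(a),-np.sin(a),0],[np.sin(a),np.cos(a),0],[0,0,1]]);return L@R.T+[p[0],p[1],0]
    r=least_squares(lambda p:(proj(W(p))-px).ravel(),x0,loss='soft_l1')
    print(c,"x,y",r.x[:2].round(4),"yaw",np.degrees(r.x[2]).round(2),"pivot",W(r.x)[4].round(4),"tip",W(r.x)[5].round(4));print((proj(W(r.x))-px).round(1).tolist())
    ks=vision.calibration("side");print("side tip",proj(W(r.x)[5:],np.array(ks["mtx"]),np.array(ks["extrinsics"])).round(1))
fit(-1,"open",[(145,67),(371,100),(0,350),(245,405),(239,118),(242,38)],[.7,-.15,0])
fit(1,"cov",[(493,75),(737,88),(470,364),(782,387),(614,113),(624,81)],[.7,.2,0])
E
python3 fit.py
```

```text
open x,y [ 0.733  -0.1746] yaw -6.81 pivot [ 0.6088 -0.1598  0.155 ] tip [ 0.5731 -0.1556  0.2258]
[[0.3, -0.4], [-0.1, 0.2], [-8.8, -0.2], [3.7, 1.2], [-0.4, -0.9], [0.2, -0.5]]
side tip [[284.5 211.4]]
cov x,y [0.689  0.2047] yaw -0.21 pivot [0.564  0.2052 0.155 ] tip [0.6    0.2051 0.2258]
[[0.3, -1.9], [-1.1, -0.6], [0.0, 0.5], [-0.1, 2.8], [0.2, -0.7], [0.3, -0.1]]
side tip [[223.1 140.1]]
```

Run:
```python
from station import robot, fingers, vision, workorder, recognise
import cv2,numpy as np
r=robot.current_eef_rot();p=robot.current_tool_pos();print(r,p,robot.tip_reach)
robot.line_to([p[0],p[1],.33],velocity=.2)
fingers.gripper_to(0.0)
robot.move_to([.636,.205,.33],[180,0,r[2] if abs(r[2])<90 else 0])
print(robot.current_tool_pos(),robot.current_eef_rot(),robot.tip_reach,robot.current_finger_gap())
im=vision.grab_frame("wrist");side=vision.grab_frame("side")
cv2.imwrite('pics/w2.png',np.hstack([im,side])[:,:,::-1][:, :, :])
a=cv2.imread('pics/w2.png');cv2.imwrite('pics/w2.png',cv2.resize(a,(800,300)))
cv2.imwrite('pics/wrist2.png',im[:,:,::-1])
print(vision.calibration("wrist"),robot.current_time_s())
print(recognise("lever_covered_tip","wrist"),recognise("lever_covered_tip","side"))
```

```text
[1.79997961e+02 3.11218658e-04 9.00031517e+01] [5.50027631e-01 3.62933015e-05 2.09808273e-01] 0.017
[0.63612123 0.2042277  0.33012492] [ 1.79971836e+02 -1.11208103e-02 -3.20322637e-02] 0.017 0.0017423472268754262
{'mtx': array([[305.87570695,   0.        , 260.55210314],
       [  0.        , 305.87570695, 198.14138466],
       [  0.        ,   0.        ,   1.        ]]), 'T_tool_cam': array([[ 1.99719313e-03,  9.59965692e-01,  2.80110481e-01,
         7.11991152e-02],
       [ 9.99997896e-01, -1.78584787e-03, -1.00973102e-03,
         1.17245560e-03],
       [-4.69072431e-04,  2.80111908e-01, -9.59967238e-01,
        -1.64732646e-01],
       [ 0.00000000e+00,  0.00000000e+00,  0.00000000e+00,
         1.00000000e+00]])} 4.3167
[] []
```

View pics/w2.png

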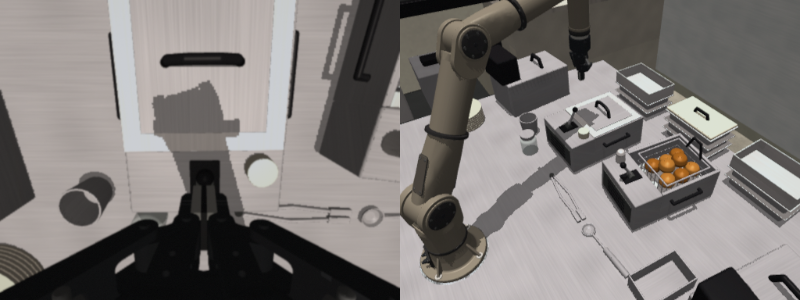

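The wrist view puts the covered knob at about (261,228) full-size, which gives x≈0.600, y≈0.203. That agrees with the fit, so I'll push it forward to off.

Run:
```python
from station import robot, fingers, vision, workorder, recognise
import cv2,numpy as np
O=[180,0,0]
print(robot.line_to([.636,.2035,.222],O,velocity=.15,f_stop=15))
print(robot.line_to([.560,.2035,.222],velocity=.06,f_stop=25),robot.current_tool_pos(),robot.current_contact_force())
robot.line_to([.59,.2035,.222],velocity=.15)
robot.line_to([.59,.2035,.33],velocity=.2)
robot.move_to([.537,-.1555,.33],[180,0,-6.8])
print(robot.current_tool_pos(),robot.current_eef_rot())
a=vision.grab_frame("wrist");b=vision.grab_frame("scene")[140:320,130:400]
cv2.imwrite('pics/w3.png',np.hstack([cv2.resize(a,(400,300)),cv2.resize(b,(400,300))])[:,:,::-1])
print(recognise("lever_open_tip","wrist"),robot.current_time_s())
```

```text
False
False [0.56034529 0.20336465 0.22188738] [ 0.14552601 -0.04159894  0.37345223]
[ 0.53786793 -0.15306722  0.32958843] [-1.79908179e+02  1.73414913e-02 -6.58012063e+00]
[{'rect': [259.7, 134.6, 24.8, 53.1], 'p': 0.72}] 9.25
```

View pics/w3.png

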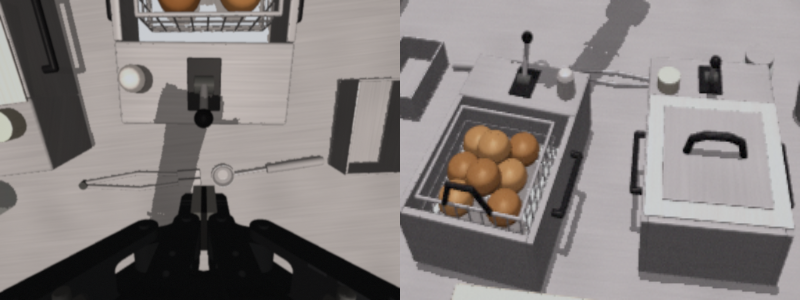

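The covered knob still appears at its old scene pixel (~343,177). I'll check what pixel off would give, then take a fresh look.

```bash
cat >> fit.py <<'E'
for n,x in(("off",.528),("up",.564),("on",.600)):print(n,proj(np.array([[x,.205,.235 if n=="up" else .2258]])).round(1))
E
python3 fit.py|tail -3
python3 - <<'E'
import cv2,numpy as np
from station import vision,robot,recognise
b=vision.grab_frame("scene");print(recognise("lever_covered_tip","scene"));b=b[145:215,285:395,::-1]
s=vision.grab_frame("side");print(recognise("lever_covered_tip","side"));s=s[110:180,170:280,::-1]
cv2.imwrite('pics/c4.png',np.hstack([cv2.resize(b,(395,250),interpolation=2),cv2.resize(s,(395,250),interpolation=2)]))
E
```

```text
off [[342.4 160.4]]
up [[343.3 165.9]]
on [[343.3 176.9]]
[{'rect': [343.9, 179.2, 7.1, 7.5], 'p': 0.42}]
[{'rect': [222.6, 146.2, 9.0, 23.7], 'p': 0.52}]
```

View pics/c4.png

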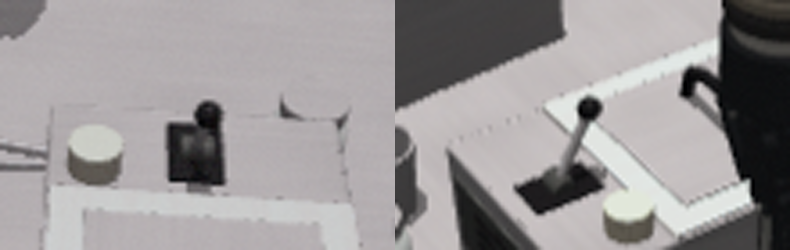

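Still on: the knob sits at the "on" pixel. I'll repeat lower, in steps with force readings and a mid-push picture.

Run:
```python
from station import robot, fingers, vision, workorder, recognise
import cv2,numpy as np
O=[180,0,0]
robot.line_to([.537,-.1555,.36],velocity=.2)
robot.move_to([.640,.2035,.33],O)
robot.line_to([.640,.2035,.210],O,velocity=.15,f_stop=15)
F=[]
def grab():
    s=vision.grab_frame("side")[90:180,170:300,::-1];b=vision.grab_frame("scene")[130:220,285:415,::-1]
    F.append(np.vstack([cv2.resize(s,(260,180)),cv2.resize(b,(260,180))]))
grab()
for x in(.625,.615,.605,.595,.585,.575):
    robot.line_to([x,.2035,.210],velocity=.05,f_stop=25)
    print(x,np.round(robot.current_tool_pos(),4),np.round(robot.current_contact_force(),2))
    if x in(.605,.575):grab()
cv2.imwrite('pics/c5.png',np.hstack(F));print(robot.current_time_s(),robot.current_finger_gap())
```

```text
0.625 [0.625  0.2037 0.2104] [-0.29  0.2  -0.5 ]
0.615 [0.6167 0.2032 0.2111] [4.4  0.03 2.23]
0.605 [0.6099 0.2032 0.2145] [ 6.63 -0.41  9.41]
0.595 [0.6022 0.2032 0.2175] [ 8.32 -0.37 15.32]
0.585 [0.5933 0.2032 0.22  ] [ 6.48 -2.19 21.53]
0.575 [0.5828 0.2032 0.2215] [ 3.84 -2.94 28.86]
14.6 -0.001461092670298526
```

View pics/c5.png

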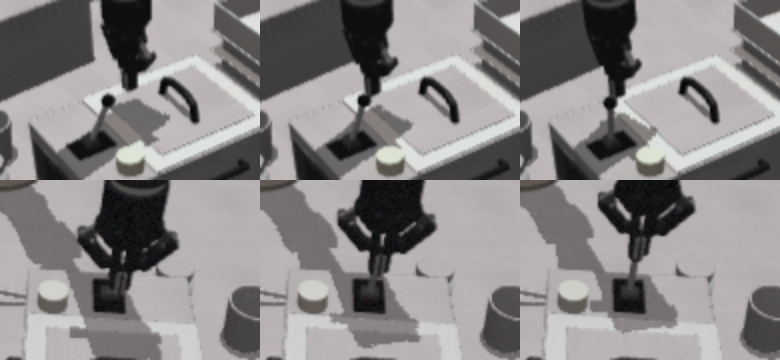

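The tip rides up over the ball (Fz 29 N), so the real fingertip seems to sit higher than nominal. I'll back off, lift, and measure the tip against its projection.

Run:
```python
from station import robot, fingers, vision, workorder, recognise
import cv2,numpy as np
robot.line_to([.60,.2035,.30],velocity=.15)
p=np.array(robot.current_tool_pos());print(p,robot.current_eef_rot(),np.round(robot.current_contact_force(),2),robot.current_finger_gap())
F=[]
for c in("scene","side"):
    im=vision.grab_frame(c)[:,:,::-1].copy();k=vision.calibration(c);M=np.array(k["mtx"]);E=np.array(k["extrinsics"])
    def pr(P):
        q=M@((E[:3,:3]@P+E[:3,3])*[1,-1,-1]);return q[:2]/q[2]
    u=pr(p);o=np.round(u).astype(int)-[40,45]
    cr=cv2.resize(im[o[1]:o[1]+90,o[0]:o[0]+80],None,fx=5,fy=5,interpolation=cv2.INTER_NEAREST)
    for dz,col in((-.017,(0,0,255)),(0,(0,255,0)),(.02,(255,0,0))):
        w=(pr(p+[0,0,dz])-o)*5;cv2.circle(cr,tuple(int(x) for x in w),4,col,-1)
    F.append(cr)
cv2.imwrite('pics/c6.png',np.hstack(F));print(robot.current_time_s())
```

```text
[0.5988096  0.20359168 0.29840659] [1.79962519e+02 2.14878144e-01 2.24699699e-02] [-0.15  1.37  0.5 ] 0.0024908838936824416
15.475
```

View pics/c6.png

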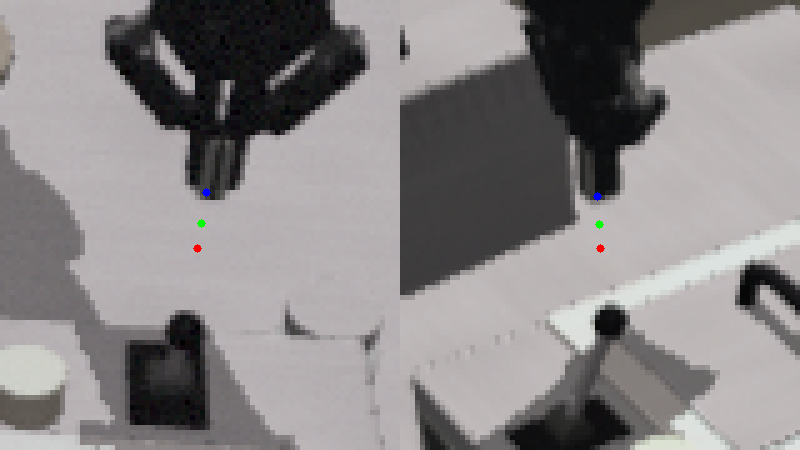

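The rendered tip ends about 18 mm above the reported TCP instead of 17 mm below it, so my earlier pushes hit the ball's top. I'll lower everything by about 36 mm and retry, watching the force.

Run:
```python
from station import robot, fingers, vision, workorder, recognise
import cv2,numpy as np
O=[180,0,0];y=.201;z=.186
robot.line_to([.642,y,.29],O,velocity=.15)
print(robot.line_to([.642,y,z],O,velocity=.12,f_stop=12))
for x in(.620,.605,.590,.575,.560):
    robot.line_to([x,y,z],velocity=.06,f_stop=25)
    f=robot.current_contact_force();print(x,np.round(robot.current_tool_pos(),4),np.round(f,2))
    if f[2]>14: break
else:
    robot.line_to([.585,y,z],velocity=.1)
    robot.line_to([.585,y,.31],velocity=.2)
    robot.pause(.2)
s=vision.grab_frame("side")[90:180,170:300,::-1];b=vision.grab_frame("scene")[130:220,285:415,::-1]
cv2.imwrite('pics/c7.png',np.hstack([cv2.resize(x,(390,270)) for x in(s,b)]));print(robot.current_time_s())
```

```text
False
0.62 [0.6217 0.2009 0.1871] [ 4.75 -0.84  0.66]
0.605 [0.6063 0.2013 0.1872] [4.36 0.18 3.44]
0.59 [0.5881 0.201  0.1844] [ 0.11  0.13 -0.3 ]
0.575 [0.5747 0.2011 0.1859] [-0.25  0.11 -0.18]
0.56 [0.56   0.2011 0.1862] [0.34 0.91 0.01]
20.5167
```

View pics/c7.png

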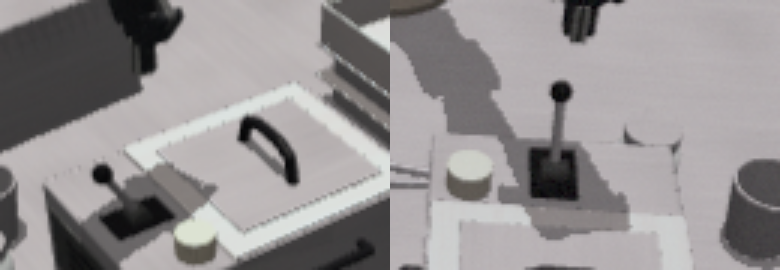

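Covered lever is off: it leans to the front in both views. Now the open one.

Run:
```python
from station import robot, fingers, vision, workorder, recognise
import cv2,numpy as np
O=[180,0,-6.8];z=.186;t=-.118;P=lambda x,z=z:[x,-.1545+t*(x-.5335),z]
robot.move_to(P(.530,.31),O)
print(robot.line_to(P(.530),O,velocity=.12,f_stop=12))
for x in(.555,.57,.585,.597,.608):
    robot.line_to(P(x),velocity=.06,f_stop=25)
    f=robot.current_contact_force();print(x,np.round(robot.current_tool_pos(),4),np.round(f,2))
    if f[2]>14: break
else:
    robot.line_to(P(.585),velocity=.1)
    robot.line_to(P(.585,.31),velocity=.2)
    robot.move_to([.50,0,.36],O)
    robot.pause(.3)
s=vision.grab_frame("side")[70:295,170:430,::-1];b=vision.grab_frame("scene")[120:320,130:400,::-1]
cv2.imwrite('pics/c8.png',np.hstack([cv2.resize(x,(400,300)) for x in(s,b)]));print(robot.current_time_s())
```

```text
False
0.555 [ 0.5533 -0.1566  0.186 ] [-6.28  1.58  2.43]
0.57 [ 0.5699 -0.1587  0.186 ] [-3.69  0.73  2.41]
0.585 [ 0.5855 -0.1607  0.1857] [-0.05 -0.33  0.64]
0.597 [ 0.5971 -0.162   0.1858] [-0.39 -0.59 -0.55]
0.608 [ 0.6079 -0.1632  0.1858] [-0.04 -0.01 -0.88]
27.425
```

View pics/c8.png

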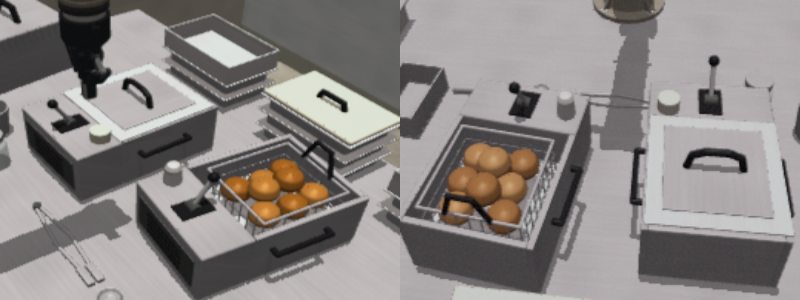

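The covered lever leans to the front (off) and the open one leans to its well (on). Everything else is in place and the arm is clear.

```bash
python3 -c "
from station import workorder,robot
workorder.close_job();print(robot.current_time_s())"
```

```text
the job is handed in; nothing more can be done
the job is handed in; nothing more can be done
```

The covered warmer's lever is now off, and after that I flipped the open warmer's lever to on. Each was pushed with the closed fingertips past centre and snapped over. I handed the job in shortly after 27.4 s.

- **Failed attempts:** The first two pushes on the covered lever did not flip it. The fingertip sits about 18 mm behind the reported TCP, not 17 mm ahead as stated, so it rode over the top of the knob. The second of these pressed on the knob with about 29 N. I measured the offset from the pictures, went about 36 mm lower, and both levers then flipped with about 4 to 6 N.
- **Last check:** In the final side and scene views, the covered lever leans to the front and the open lever leans to its well. The lid, basket, shaker, timer and tongs look unmoved. The pan, jar, cup and spoon were only partly in those crops, so I did not check them closely. The arm was clear of everything.

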